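Hold a probe level over the light panel for a straightness check

ROBOT

A 7-joint arm with a two-finger parallel gripper is mounted at the origin on a cart in front of the work surface, level with it; the furniture and walls round the work are solid. World frame = base frame: x ahead of the robot, y to its left, z up, the work surface at z = 0. Lengths are in m, angles in degrees, forces in N, time in s.
With the tool pointing down it reaches from about 0.35 to 0.9 m from the base axis. Payload 19.9 kg.
Tool frame: the origin (TCP) lies at the very end of the fingers, on their centre line; the grasp point (between the pads) lies 19 mm behind it; z points along the fingers, y is the line along which they close (so a half turn about z gives the same grasp; the last joint's range is limited). The gripper opens to 85 mm and grips with 20 to 120 N. Pads are 22 mm wide; open, the fingers measure 114 mm over their backs; the gripper's body (76 mm by 85 mm) begins 54 mm behind the grasp point. The pads swing forward as they close: fully open they stand 13 mm farther back than shut.
Start: joints at [67.007, 23.915, -0.59, 92.452, 0.269, 63.638, -3.037], TCP at [0.22, -0.585, 0.231] pointing down, gripper open.
Joint ranges: [-161.28, 161.28], [-22.2, 115.67], [-73.04, 71.86], [3.21, 147.25], [-68.34, 248.33], [10.77, 114.83], [-161.83, 161.83]. Speed limits (degrees/s): [108.29, 108.29, 136.94, 136.94, 172.46, 172.46, 172.46].

INTERFACE

Orientations are given as a 3x3 rotation matrix whose columns are the frame's x, y, z axes.
In Python, from rig import manip, vision gives the robot as it stands (manip), with the cameras (vision).
- The arm moves only by the shell command python3 steer.py 'ROWS' [FORCE]. ROWS is a JSON list of rows, 1 to 5 of them, each an object with the fields xyz (a list: dx, dy, dz in m), twist (a turn about the tool's z in degrees), aperture (the finger opening in m); a field left out counts as zero (the opening has to be given); each row shifts and turns the commanded pose from where the row before left it, along the tool's axes as they then stand; what a row does not reach is not made up. A row lasts 1/12 s, in which the tool goes at most 0.0417 m and 7.16 degrees, less where a joint would pass 70% of its speed; a pose out of reach is approached as far as the arm can. The fingers move at their own pace and stop on an object; FORCE is the grip in N (left out, the last holds). Time passes only in rows, so rows that do not move let the fingers close. It prints the time, the measured TCP pose, the force, the opening and the grip force at its end. Input that does not fit is refused with a message, and nothing moves.
- manip.state(): the state, without advancing time (a new reading comes with each control period).
- vision.get_image(name): name is "side" or "top"; returns the picture (400x640x3 uint8, blue, green, red); there is no depth.
- vision.calibration(name): a dict with "mtx" (3x3 intrinsics, pixels), "position" and "attitude" of the camera in the world. Camera axes: x right, y down, z forward; pixel columns grow to the right and rows downward; lengths in m; the calibration is good to about 2 mm. A picture is of the moment at which its call begins. calibration takes no time and is no camera call.
- manip.sign_off(): hands the job in; it is judged then, once.
The state is a dict: "clock": time; "qpos": joint angles; "joint_vel": joint speeds; "joint_torque": joint torques, N m; "ee_pos": TCP position; "eef_rot": TCP orientation; "wrist_force": force on the tool from outside, world axes, zero at the start; "moment": the same for the moment, N m; "grip_width": finger opening in m; "gripper_force": force on a finger pad.
Only numpy, scipy, OpenCV 4.12 (cv2) and the standard library are available. Lean on these libraries where they do the work, as an engineer would, in place of code of your own. Each camera call takes 0.05 s, during which the arm holds its last target. There are 200 camera calls.

TASK

Get ready to check a probe for straightness: first swing the light panel's dimmer lever to half, so that it stands upright at the long middle mark, then draw the long-handled probe out of its sloping sleeve in the stand, leaving the short-handled probe undisturbed in the other sleeve. Turn the long probe level and hold it lengthwise along the light panel, the middle of its bare shaft over the middle of the white window and about 15 cm above it. Finish while still holding it there, steady and clear of stand and panel, with the lever still upright.

Things in the scene. Friction and masses are not known exactly. Their poses are not given: they have to be found in the camera images.
- long_probe: the probe to hold, 182 mm long, 0.06 to 0.13 kg. Origin at the shaft's free end (tip); z runs from tip to handle. Steel shaft 10 mm dia., z 0 to 100 mm; collar 28 mm dia., 100 to 106 mm; straight round black handle 20 mm dia., 106 to 180 mm. Starts in either sleeve of the stand, handle up and to the front, collar on the sleeve's mouth; draw it 100 mm along the sleeve to clear it
- long_probe_grip (a point): middle of the long probe's handle, on its axis, 142 mm from the tip; 42 mm from the sleeve's mouth. The centre of mass is about 110 to 125 mm from the tip
- long_probe_shaft (a point): middle of the long probe's bare shaft, on its axis, 50 mm from the tip; this point goes over the middle of the window
- short_probe: the other probe, with the same shaft and collar but only a short rounded knob (24 mm diameter, 25 mm long) for a handle; origin at its shaft tip, z from tip to knob. Stays in the other sleeve
- probe_stand: grey stand fixed on the bench, base 115 x 126 mm, about 115 mm high. Origin under it on the bench. Two open aluminium sleeves at y=+40 and y=-40 mm, 22 mm outside, 13.5 mm bore, 60 mm long, sloping at 45 degrees (the probes sag 2 to 4 degrees flatter); their mouths at x=0, z=100 mm face up and toward the stand's -x
- light_panel: white slim light panel fixed on the bench, 170 (x, its length) x 130 (y) x 38 mm high. Origin under its middle on the bench. The white window is on top; the dimmer lever rises from an aluminium strip along the -y edge. Close to its left (world y above 0.455, x 0.45 to 0.70) stands a tall water purifier, 435 mm high: keep arm and gripper clear of it
- window (a point): middle of the white window (120 mm along x, 74 mm along y) on the panel's top, 41.5 mm above the bench; axes as the panel's
- dimmer (a joint): angle of the dimmer lever: 0 = upright at the long middle mark (half), positive = leaning to the panel's +x, negative = leaning to -x, range -0.9 to 0.9. Starts leaning to +x by 0.45 to 0.8. A friction hinge that stays where it is left; under 1.5 N at the knob moves it
- dimmer_hinge (a point): the lever's hinge axis (along the panel's y), 47 mm above the bench
- dimmer_knob (a point): centre of the black ball knob (22 mm diameter) at the lever's end, 75 mm from the hinge; the lever's stem is 8 mm thick

How it is judged (in metres and radians):
On the way, in this order (a step that is already met when the one before it is completed fails the run):
1. the dimmer lever stands upright (within 0.12 rad), the long probe still in its sleeve (value of joint dimmer between -0.12 and 0.12 rad and distance of long_probe from where it was at the start of the episode below 0.03 m), for 0.3 s.
2. the long probe is drawn out: held by the fingers, its tip more than 90 mm up and clear of the stand (height (world z) of long_probe above 0.09 m and contact force between the fingers and long_probe above 1 N and contact force between long_probe and probe_stand below 0.2 N), for 0.1 s.
At the end, for the whole second after the job is handed in: Long probe held still by the fingers alone: level within 0.17 rad, along the panel within 0.26 rad (either way), shaft middle within 35 mm of the window middle and 80 to 230 mm above it, touching no stand, panel or short probe; lever upright within 0.12 rad; short probe moved under 20 mm (value of joint dimmer between -0.12 and 0.12 rad and angle between long_probe's own z axis and vertical between 1.4 and 1.74 rad and angle between the z axis of long_probe and the x axis of light_panel, either way round below 0.26 rad and horizontal distance between long_probe_shaft and window below 0.035 m and z of long_probe_shaft in the frame of window between 0.08 and 0.23 m and contact force between the fingers and long_probe above 1 N and linear speed of long_probe below 0.03 m/s and angular speed of long_probe below 0.2 rad/s and contact force between long_probe and probe_stand below 0.2 N and contact force between long_probe and light_panel below 0.2 N and contact force between long_probe and short_probe below 0.2 N and distance of short_probe from where it was at the start of the episode below 0.02 m); the arm keeps its last pose, push and grip.
It fails at once if the short-handled probe is moved more than 30 mm (distance of short_probe from where it was at the start of the episode above 0.03 m).
It also fails if it takes over 54 s, if anything falls off the work surface, if the arm or the gripper's body presses on something with over 40 N, if the wrist force passes 120 N, or if a joint passes its speed limit or range.

## Working session

There is one attempt and no reset: what is moved stays moved. The work goes in short steps, Python scripts to look and compute and a shell command to move; the robot and the scene stay as the last step left them, time stands still between calls to the robot, and variables do not carry over. Pictures are saved under pics/ and viewed, at most 13 in all, crops included, and the job is handed in when it is done.

```bash
ls; mkdir -p pics; python3 - <<'E'
from rig import manip, vision
import cv2
for n in("side","top"):
    cv2.imwrite(f"pics/{n}0.png",vision.get_image(n)); c=vision.calibration(n); print(n,c)
s=manip.state(); print(s["clock"],s["ee_pos"],s["eef_rot"],s["grip_width"])
E
```

```text
pics
rig.py
steer.py
side {'mtx': array([[401.28521971,   0.        , 315.73627137],
       [  0.        , 401.28521971, 195.49162396],
       [  0.        ,   0.        ,   1.        ]]), 'position': array([ 0.60440257, -0.71061253,  0.70666263]), 'attitude': array([[ 0.99858827,  0.04783035, -0.02310268],
       [ 0.04737858, -0.60539661,  0.79451256],
       [ 0.02401553, -0.79448549, -0.60680809]])}
top {'mtx': array([[511.56486973,   0.        , 328.03886586],
       [  0.        , 511.56486973, 193.91489215],
       [  0.        ,   0.        ,   1.        ]]), 'position': array([0.42593862, 0.07729388, 1.29675569]), 'attitude': array([[-2.06920931e-02, -9.92650973e-01,  1.19230379e-01],
       [-9.99785438e-01,  2.06584718e-02, -1.51807979e-03],
       [-9.56194039e-04, -1.19236209e-01, -9.92865455e-01]])}
0.1 [ 0.21995878 -0.58467454  0.230698  ] [[ 9.35940547e-01  3.52157693e-01 -5.02047622e-04]
 [ 3.52158037e-01 -9.35939958e-01  1.05416356e-03]
 [-9.86546231e-05 -1.16343452e-03 -9.99999318e-01]] 0.08543881301613139
```

View pics/side0.png

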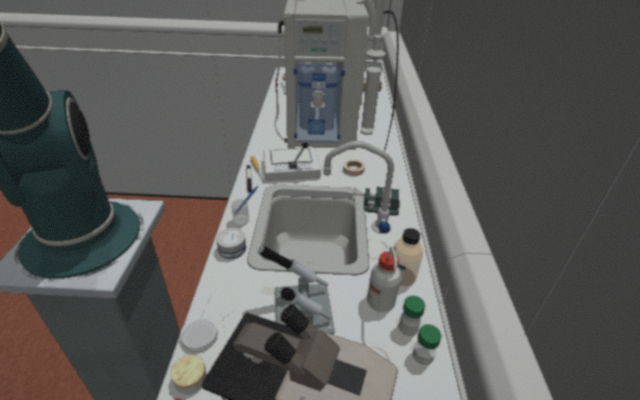

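View pics/top0.png

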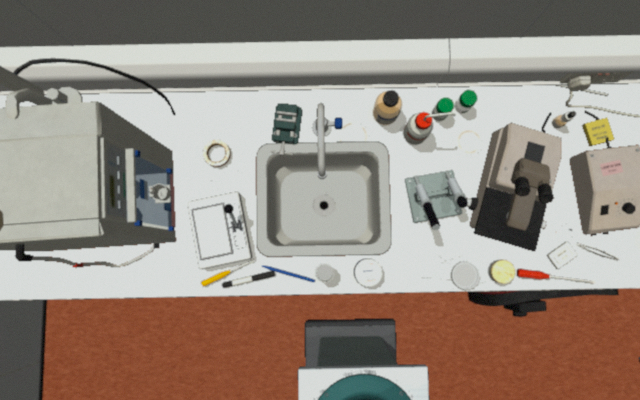

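```bash
python3 - <<'E'
import cv2,numpy as np
t=cv2.imread("pics/top0.png");s=cv2.imread("pics/side0.png")
def cr(im,x,y,w,h,k): return cv2.resize(im[y:y+h,x:x+w],(w*k,h*k),interpolation=cv2.INTER_CUBIC)
a=np.hstack([cr(t,180,180,80,60,5),cr(t,396,160,80,60,5)])
b=np.hstack([cr(s,255,135,80,50,5),cr(s,255,240,80,50,5)])
c=np.vstack([a,b]);
for i in range(0,800,50): cv2.line(c,(i,0),(i,4),(0,0,255),1);cv2.line(c,(i,300),(i,304),(0,0,255),1)
for i in range(0,550,50): cv2.line(c,(0,i),(4,i),(0,0,255),1);cv2.line(c,(400,i),(404,i),(0,0,255),1)
cv2.imwrite("pics/crop0.png",c)
E
```

```text
(no output)
```

View pics/crop0.png

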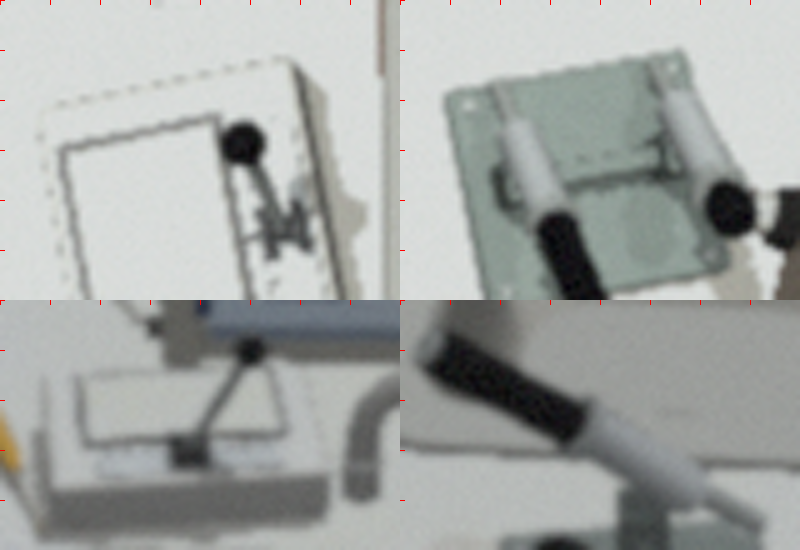

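```bash
python3 - <<'E'
import cv2,numpy as np
t=cv2.imread("pics/top0.png");s=cv2.imread("pics/side0.png")
def cr(im,x,y,w,h,k): return cv2.resize(im[y:y+h,x:x+w],(w*k,h*k),interpolation=cv2.INTER_CUBIC)
a=np.hstack([cr(t,185,220,66,50,6),cr(t,410,190,67,50,6)])
b=np.hstack([cr(s,255,140,66,48,6),cr(s,270,265,67,48,6)])
c=np.vstack([a,b]);
for i in range(0,798,60): cv2.line(c,(i,0),(i,4),(0,0,255),1);cv2.line(c,(i,300),(i,304),(0,0,255),1)
cv2.imwrite("pics/crop1.png",c)
E
```

```text
(no output)
```

View pics/crop1.png

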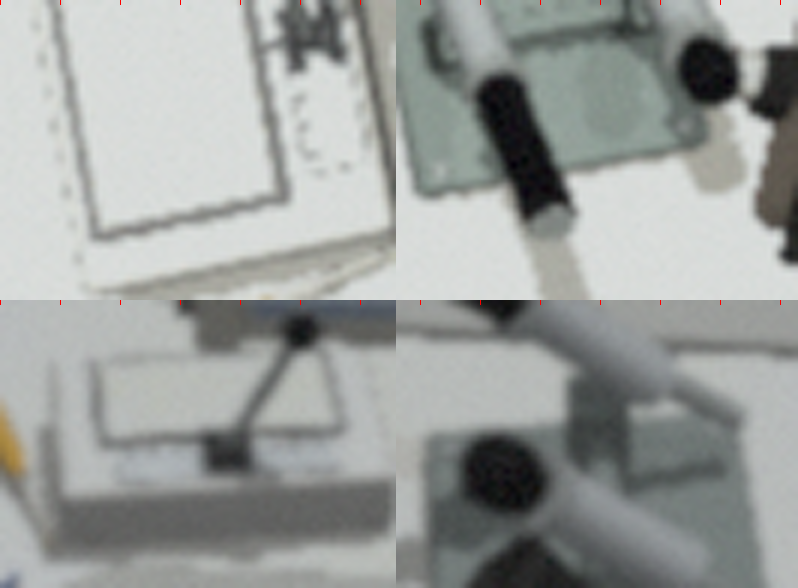

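```bash
cat >h.py <<'E'
from rig import manip, vision
import numpy as np
C={n:vision.calibration(n) for n in("side","top")}
def ray(n,p):
    c=C[n]; return c["position"],c["attitude"]@np.linalg.inv(c["mtx"])@np.array([*p,1.])
def tri(t,s):
    (a,u),(b,v)=ray("top",t),ray("side",s)
    k=np.linalg.lstsq(np.c_[u,-v],b-a,rcond=None)[0]
    p,q=a+k[0]*u,b+k[1]*v
    return (p+q)/2,np.linalg.norm(p-q)
def atz(n,p,z):
    a,u=ray(n,p); return a+u*(z-a[2])/u[2]
def proj(n,X):
    c=C[n]; q=c["mtx"]@c["attitude"].T@(np.asarray(X)-c["position"]); return q[:2]/q[2]
E
python3 - <<'E'
from h import *
np.set_printoptions(precision=4,suppress=True)
P=dict(wNL=((232.7,253.2),(271.7,163.8)),wNR=((223.8,203.4),(312.2,161.7)),wFL=((201,259.5),(270.5,149.7)),wFR=((192,210),(310,148.3)),
knob=((228.6,208.6),(305.2,145.2)),cap=((436,226.3),(261.6,249.4)),hs=((427.3,204.2),(291.4,264.6)),short=((462.2,201.7),(288.2,294.2)),hinge=((237,225),(293,166)))
R={}
for k,(t,s) in P.items():
    X,e=tri(t,s); R[k]=X; print(k,X,round(e,4),"top@z.0415" ,atz("top",t,.0415) if k[0]=="w" else "")
w=[atz("top",P[k][0],.0415) for k in("wNL","wNR","wFL","wFR")]
print("win",sum(w)/4,np.mean([R[k] for k in("wNL","wNR","wFL","wFR")],0))
for a,b in((0,1),(2,3)): d=w[b]-w[a];print(np.degrees(np.arctan2(d[1],d[0])),np.linalg.norm(d))
d=w[2]-w[0];print(np.degrees(np.arctan2(d[1],d[0]))-90,np.linalg.norm(d))
d=R["cap"]-R["hs"];print("probe",d,np.linalg.norm(d),np.degrees(np.arctan2(-d[1],-d[0])),np.degrees(np.arcsin(d[2]/np.linalg.norm(d))))
for n,p in(("stand base cornersTL",(404.5,180)),("BL",(413,222)),("TR",(453,170.5)),("BR",(462,214))): print(n,atz("top",p,.01))
E
```

```text
wNL [0.4369 0.3114 0.0391] 0.0018 top@z.0415 [0.436  0.3108 0.0415]
wNR [0.5594 0.3335 0.0392] 0.0013 top@z.0415 [0.5585 0.3329 0.0415]
wFL [0.423  0.3878 0.0425] 0.0014 top@z.0415 [0.4223 0.3879 0.0415]
wFR [0.5463 0.4121 0.0395] 0.0047 top@z.0415 [0.5438 0.4112 0.0415]
knob [0.5391 0.3075 0.1117] 0.0009 top@z.0415 
cap [ 0.4864 -0.1641  0.1522] 0.0019 top@z.0415 
hs [ 0.5417 -0.156   0.105 ] 0.0036 top@z.0415 
short [ 0.5444 -0.2361  0.1125] 0.002 top@z.0415 
hinge [0.5042 0.3001 0.0423] 0.0006 top@z.0415 
win [0.4901 0.3607 0.0415] [0.4914 0.3612 0.0401]
10.243604389385593 0.12447873457135075
10.836540147604302 0.12363023374432527
10.027796892443632 0.07834398951671585
probe [-0.0554 -0.0081  0.0472] 0.07320486979917863 8.329926062620498 40.13114282817668
stand base cornersTL [ 0.612  -0.1197  0.01  ]
BL [ 0.5048 -0.137   0.01  ]
TR [ 0.6339 -0.2441  0.01  ]
BR [ 0.5224 -0.2612  0.01  ]
```

```bash
python3 -c "
from h import *
print('eyepiece',tri((546,188),(295,318)),'faucet',tri((321,172),(327,165)),tri((321,125),(357,143)))"
R='see'; python3 steer.py '[{"xyz": [0, 0, -0.02], "twist": -6.65, "aperture": 0.085}, {"xyz": [0, 0, -0.02], "twist": -6.65, "aperture": 0.085}, {"xyz": [0, 0, -0.02], "twist": -6.65, "aperture": 0.085}, {"xyz": [0, 0, -0.02], "twist": -6.65, "aperture": 0.085}, {"xyz": [0, 0, -0.02], "twist": -6.65, "aperture": 0.085}]'
python3 steer.py '[{"xyz": [0, 0, -0.02], "twist": -6.65, "aperture": 0.085}, {"xyz": [0, 0, -0.02], "twist": -6.65, "aperture": 0.085}, {"xyz": [0, 0, -0.02], "twist": -6.65, "aperture": 0.085}, {"xyz": [0, 0, -0.02], "twist": -6.65, "aperture": 0.085}, {"xyz": [0, 0, -0.02], "twist": -6.65, "aperture": 0.085}]'
python3 steer.py '[{"xyz": [0, 0, -0.02], "twist": -6.65, "aperture": 0.085}, {"xyz": [0, 0, -0.02], "twist": -6.65, "aperture": 0.085}, {"aperture": 0.06}]'
```

```text
eyepiece (array([ 0.5636917 , -0.37793871,  0.23847307]), np.float64(0.015548408637239082)) faucet (array([0.60672129, 0.08992189, 0.18793283]), np.float64(0.0022212782379691246)) (array([0.68288674, 0.08656064, 0.25617959]), np.float64(0.02488324130165759))
clock: 0.52
ee_pos: [0.2199, -0.5847, 0.3319]
eef_rot: [[0.585, 0.811, -0.0], [0.811, -0.585, 0.001], [0.0, -0.001, -1.0]]
wrist_force: [-1.1, 0.5, 0.1]
grip_width: 0.0851
gripper_force: 0.0
clock: 0.93
ee_pos: [0.2199, -0.5848, 0.432]
eef_rot: [[0.045, 0.999, -0.0], [0.999, -0.045, 0.001], [0.001, -0.0, -1.0]]
wrist_force: [-0.3, 0.3, 0.2]
grip_width: 0.0849
gripper_force: 0.0
clock: 1.18
ee_pos: [0.2203, -0.5854, 0.4748]
eef_rot: [[-0.188, 0.982, 0.002], [0.982, 0.188, -0.004], [-0.004, 0.001, -1.0]]
wrist_force: [0.1, -0.4, -0.4]
grip_width: 0.0748
gripper_force: 0.0
```

```bash
for i in 1; do
python3 steer.py '[{"xyz": [0.0328, 0.019, 0], "aperture": 0.06}, {"xyz": [0.0328, 0.019, 0], "aperture": 0.06}, {"xyz": [0.0328, 0.019, 0], "aperture": 0.06}, {"xyz": [0.0328, 0.019, 0], "aperture": 0.06}, {"xyz": [0.0328, 0.019, 0], "aperture": 0.06}]' |head -2
python3 steer.py '[{"xyz": [0.0328, 0.019, 0], "aperture": 0.06}, {"xyz": [0.0328, 0.019, 0], "aperture": 0.06}, {"xyz": [0.0328, 0.019, 0], "aperture": 0.06}, {"xyz": [0.0328, 0.019, 0], "aperture": 0.06}, {"xyz": [0.0328, 0.019, 0], "aperture": 0.06}]' |head -2
python3 steer.py '[{"xyz": [0.0328, 0.019, 0], "aperture": 0.06}, {"xyz": [0.0328, 0.019, 0], "aperture": 0.06}, {"xyz": [0.0328, 0.019, 0], "aperture": 0.06}, {"xyz": [0.0328, 0.019, 0], "aperture": 0.06}, {"xyz": [0.0328, 0.019, 0], "aperture": 0.06}]' |head -2
python3 steer.py '[{"xyz": [0.0328, 0.019, 0], "aperture": 0.06}, {"xyz": [0.0328, 0.019, 0], "aperture": 0.06}, {"xyz": [0.0328, 0.019, 0], "aperture": 0.06}, {"xyz": [0.0328, 0.019, 0], "aperture": 0.06}, {"xyz": [0.0328, 0.019, 0], "aperture": 0.06}]' |head -2
python3 steer.py '[{"xyz": [0.0328, 0.019, 0], "aperture": 0.06}, {"xyz": [0.0328, 0.019, 0], "aperture": 0.06}, {"xyz": [0.0328, 0.019, 0], "aperture": 0.06}, {"xyz": [0.0328, 0.019, 0], "aperture": 0.06}, {"xyz": [0.0328, 0.019, 0], "aperture": 0.06}]'
done
```

```text
clock: 1.6
ee_pos: [0.284, -0.4046, 0.4707]
clock: 2.02
ee_pos: [0.3477, -0.2261, 0.4709]
clock: 2.43
ee_pos: [0.4114, -0.0476, 0.4711]
clock: 2.85
ee_pos: [0.4753, 0.1305, 0.4714]
clock: 3.27
ee_pos: [0.5391, 0.3076, 0.4701]
eef_rot: [[-0.179, 0.984, -0.001], [0.984, 0.179, -0.001], [-0.0, -0.001, -1.0]]
wrist_force: [0.9, -2.2, 1.0]
grip_width: 0.0598
gripper_force: 0.0
```

```bash

python3 steer.py '[{"xyz": [0, 0, 0.037], "aperture": 0.06}, {"xyz": [0, 0, 0.037], "aperture": 0.06}, {"xyz": [0, 0, 0.037], "aperture": 0.06}, {"xyz": [0, 0, 0.037], "aperture": 0.06}, {"xyz": [0, 0, 0.037], "aperture": 0.06}]' |head -2
python3 steer.py '[{"xyz": [0, 0, 0.037], "aperture": 0.06}, {"xyz": [0, 0, 0.037], "aperture": 0.06}, {"xyz": [0, 0, 0.037], "aperture": 0.06}, {"xyz": [0, 0, 0.037], "aperture": 0.06}, {"xyz": [0, 0, 0.037], "aperture": 0.06}]'
python3 - <<'E'
from h import *
import cv2
im=np.hstack([cv2.resize(vision.get_image("side")[120:190,250:350],(400,280)),cv2.resize(vision.get_image("top")[170:240,180:280],(400,280))])
cv2.imwrite("pics/l1.png",im)
E
```

```text
clock: 3.68
ee_pos: [0.538, 0.3057, 0.2842]
clock: 4.1
ee_pos: [0.538, 0.3056, 0.0992]
eef_rot: [[-0.18, 0.984, -0.001], [0.984, 0.18, -0.0], [0.0, -0.001, -1.0]]
wrist_force: [1.7, 0.2, -0.0]
grip_width: 0.0604
gripper_force: 0.0
```

View pics/l1.png

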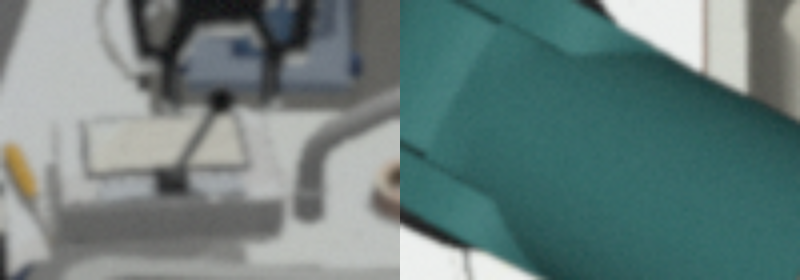

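```bash

python3 steer.py '[{"xyz": [0, 0, 0.004], "aperture": 0.032}, {"aperture": 0.032}, {"aperture": 0.032}, {"xyz": [0, -0.008, 0], "aperture": 0.032}, {"xyz": [0.001, -0.008, 0], "aperture": 0.032}]' 20
python3 steer.py '[{"xyz": [0, -0.007, 0], "aperture": 0.032}, {"xyz": [0.001, -0.007, -0.003], "aperture": 0.032}, {"xyz": [0, -0.0063, -0.004], "aperture": 0.032}, {"aperture": 0.024}, {"aperture": 0.024}]'
python3 steer.py '[{"aperture": 0.02}, {"aperture": 0.02}, {"aperture": 0.02}]'
python3 - <<'E'
from h import *
import cv2
im=np.hstack([cv2.resize(vision.get_image("side")[120:190,250:350],(800,560))])
cv2.imwrite("pics/l2.png",im)
E
```

```text
clock: 4.62
ee_pos: [0.5229, 0.3041, 0.0987]
eef_rot: [[-0.18, 0.984, 0.002], [0.984, 0.18, 0.001], [0.001, 0.002, -1.0]]
wrist_force: [1.8, 0.9, 1.5]
grip_width: 0.0318
gripper_force: 1.0
clock: 5.03
ee_pos: [0.5023, 0.3013, 0.1048]
eef_rot: [[-0.181, 0.983, 0.001], [0.983, 0.181, 0.0], [-0.0, 0.001, -1.0]]
wrist_force: [-0.1, 0.5, -0.0]
grip_width: 0.0237
gripper_force: 0.0
clock: 5.28
ee_pos: [0.5029, 0.3014, 0.1047]
eef_rot: [[-0.181, 0.984, 0.0], [0.984, 0.181, 0.0], [0.0, 0.0, -1.0]]
wrist_force: [-0.6, -1.6, 8.8]
grip_width: 0.0206
gripper_force: 18.4
```

View pics/l2.png

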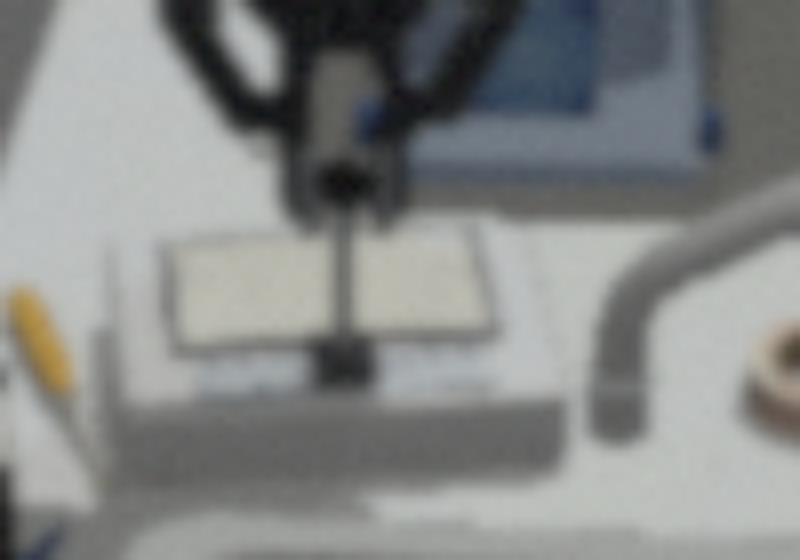

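```bash

python3 steer.py '[{"aperture": 0.06}, {"aperture": 0.06}, {"aperture": 0.06}, {"aperture": 0.06}, {"xyz": [0, 0, -0.02], "aperture": 0.06}]' |head -2
python3 steer.py '[{"xyz": [0, 0, -0.035], "aperture": 0.06}, {"xyz": [0, 0, -0.04], "aperture": 0.06}, {"xyz": [0, 0, -0.04], "aperture": 0.06}, {"xyz": [0, 0, -0.04], "aperture": 0.06}, {"xyz": [0, 0, -0.04], "aperture": 0.06}]' |head -2
python3 steer.py '[{"xyz": [0, 0, -0.04], "aperture": 0.06}, {"xyz": [0, 0, -0.04], "aperture": 0.06}, {"xyz": [-0.0379, -0.006, 0], "aperture": 0.06}, {"xyz": [-0.0379, -0.006, 0], "aperture": 0.06}, {"xyz": [-0.0379, -0.006, 0], "aperture": 0.06}]' |head -2
python3 steer.py '[{"xyz": [-0.0379, -0.006, 0], "aperture": 0.06}, {"xyz": [-0.0379, -0.006, 0], "aperture": 0.06}, {"xyz": [-0.0379, -0.006, 0], "aperture": 0.06}, {"xyz": [-0.0379, -0.006, 0], "aperture": 0.06}, {"xyz": [-0.0379, -0.006, 0], "aperture": 0.06}]' |head -2
python3 steer.py '[{"xyz": [-0.0379, -0.006, 0], "aperture": 0.06}, {"xyz": [-0.0379, -0.006, 0], "aperture": 0.06}, {"xyz": [-0.0379, -0.006, 0], "aperture": 0.06}, {"xyz": [-0.0379, -0.006, 0], "aperture": 0.06}, {"twist": 7.05, "aperture": 0.05}]' |head -2
python3 steer.py '[{"twist": 7.05, "aperture": 0.05}, {"twist": 7.05, "aperture": 0.05}, {"twist": 7.05, "aperture": 0.05}, {"twist": 7.05, "aperture": 0.05}, {"twist": 7.05, "aperture": 0.05}]' |head -2
python3 steer.py '[{"twist": 7.05, "aperture": 0.05}, {"twist": 7.05, "aperture": 0.05}, {"twist": 7.05, "aperture": 0.05}, {"twist": 7.05, "aperture": 0.05}, {"twist": 7.05, "aperture": 0.05}]' |head -2
python3 steer.py '[{"twist": 7.05, "aperture": 0.05}, {"twist": 7.05, "aperture": 0.05}, {"aperture": 0.05}]'
python3 -c "
from h import *
print(manip.state()['qpos'])"
```

```text
clock: 5.75
ee_pos: [0.5013, 0.3002, 0.1217]
clock: 6.17
ee_pos: [0.502, 0.3012, 0.3213]
clock: 6.58
ee_pos: [0.5049, 0.1856, 0.3995]
clock: 7.0
ee_pos: [0.5096, -0.0075, 0.3995]
clock: 7.42
ee_pos: [0.513, -0.1673, 0.3982]
clock: 7.83
ee_pos: [0.5139, -0.159, 0.3993]
clock: 8.25
ee_pos: [0.5138, -0.1589, 0.3992]
clock: 8.5
ee_pos: [0.5139, -0.1589, 0.3993]
eef_rot: [[0.989, 0.146, -0.0], [0.146, -0.989, 0.0], [-0.0, -0.0, -1.0]]
wrist_force: [0.4, 0.1, 0.2]
grip_width: 0.0501
gripper_force: 0.0
[ 50.96980049  12.03061309 -43.83811755  89.97755648   8.3960209
  81.38518219 -75.09608675]
```

```bash

python3 steer.py '[{"xyz": [0, 0, 0.0364], "aperture": 0.05}, {"xyz": [0, 0, 0.0364], "aperture": 0.05}, {"xyz": [0, 0, 0.0364], "aperture": 0.05}, {"xyz": [0, 0, 0.0364], "aperture": 0.05}, {"xyz": [0, 0, 0.0364], "aperture": 0.05}]' |head -2
python3 steer.py '[{"xyz": [0, 0, 0.0364], "aperture": 0.05}, {"xyz": [0, 0, 0.0364], "aperture": 0.05}, {"xyz": [0, 0, 0.0364], "aperture": 0.05}, {"aperture": 0.05}]'
python3 - <<'E'
from h import *
import cv2
im=np.hstack([cv2.resize(vision.get_image("side")[215:315,235:335],(560,560),interpolation=cv2.INTER_CUBIC)])
cv2.imwrite("pics/g1.png",im)
E
```

```text
clock: 8.92
ee_pos: [0.5137, -0.1588, 0.2158]
clock: 9.25
ee_pos: [0.5107, -0.1581, 0.1025]
eef_rot: [[0.988, 0.157, -0.008], [0.157, -0.988, 0.004], [-0.007, -0.005, -1.0]]
wrist_force: [-1.4, 0.5, -1.6]
grip_width: 0.0495
gripper_force: 0.0
```

View pics/g1.png

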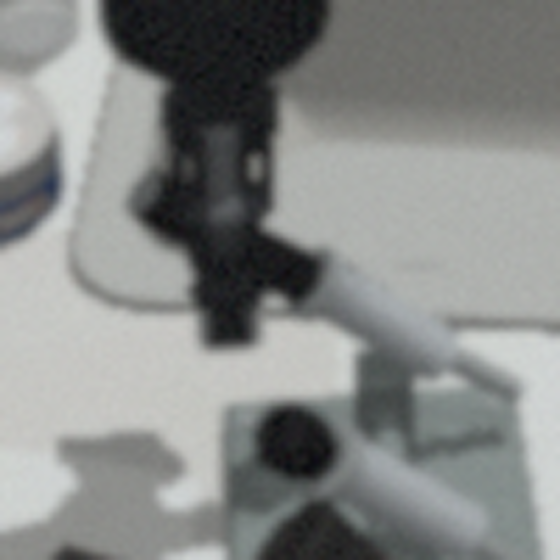

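```bash

python3 steer.py '[{"aperture": 0.03}, {"aperture": 0.015}, {"aperture": 0.015}, {"aperture": 0.01}, {"aperture": 0.01}]' 60
python3 steer.py '[{"aperture": 0.01}, {"aperture": 0.01}]'
```

```text
clock: 9.72
ee_pos: [0.515, -0.1591, 0.1104]
eef_rot: [[0.988, 0.153, 0.003], [0.153, -0.988, -0.001], [0.003, 0.002, -1.0]]
wrist_force: [-2.4, 3.0, 8.9]
grip_width: 0.0183
gripper_force: 58.1
clock: 9.88
ee_pos: [0.515, -0.1591, 0.1104]
eef_rot: [[0.988, 0.153, 0.003], [0.153, -0.988, -0.001], [0.003, 0.002, -1.0]]
wrist_force: [-2.6, 3.0, 8.9]
grip_width: 0.0184
gripper_force: 58.1
```

```bash

python3 steer.py '[{"xyz": [-0.0073, 0, -0.0069], "aperture": 0.01}, {"xyz": [-0.0073, 0, -0.0069], "aperture": 0.01}, {"xyz": [-0.0073, 0, -0.0069], "aperture": 0.01}, {"xyz": [-0.0073, 0, -0.0069], "aperture": 0.01}]'
python3 steer.py '[{"xyz": [-0.0073, 0, -0.0069], "aperture": 0.01}, {"xyz": [-0.0073, 0, -0.0069], "aperture": 0.01}, {"xyz": [-0.0073, 0, -0.0069], "aperture": 0.01}, {"xyz": [-0.0073, 0, -0.0069], "aperture": 0.01}, {"aperture": 0.01}]'
```

```text
clock: 10.22
ee_pos: [0.4847, -0.1637, 0.1371]
eef_rot: [[0.988, 0.153, 0.001], [0.153, -0.988, -0.001], [0.001, 0.001, -1.0]]
wrist_force: [2.2, 0.5, 0.1]
grip_width: 0.0186
gripper_force: 58.7
clock: 10.63
ee_pos: [0.4551, -0.1686, 0.1645]
eef_rot: [[0.988, 0.152, 0.0], [0.152, -0.988, -0.001], [-0.0, 0.001, -1.0]]
wrist_force: [0.5, 0.0, -0.3]
grip_width: 0.0183
gripper_force: 58.9
```

Very low forces. Draw 50 mm more, then lift and look.

```bash

python3 steer.py '[{"xyz": [-0.0073, 0, -0.0069], "aperture": 0.01}, {"xyz": [-0.0073, 0, -0.0069], "aperture": 0.01}, {"xyz": [-0.0073, 0, -0.0069], "aperture": 0.01}, {"xyz": [-0.0073, 0, -0.0069], "aperture": 0.01}, {"xyz": [-0.0073, 0, -0.0069], "aperture": 0.01}]' |tail -3
python3 steer.py '[{"xyz": [0, 0, -0.03], "aperture": 0.01}, {"xyz": [0, 0, -0.03], "aperture": 0.01}, {"xyz": [0, 0, -0.03], "aperture": 0.01}, {"aperture": 0.01}, {"aperture": 0.01}]'
python3 - <<'E'
from h import *
import cv2
im=np.hstack([vision.get_image("side")[100:340,100:400],vision.get_image("top")[100:340,330:520]])
cv2.imwrite("pics/d1.png",cv2.resize(im,None,fx=1.6,fy=1.6,interpolation=cv2.INTER_CUBIC))
print(manip.state()['qpos'])
E
```

```text
wrist_force: [-0.8, 0.5, -1.4]
grip_width: 0.0182
gripper_force: 58.9
clock: 11.47
ee_pos: [0.4202, -0.1738, 0.2891]
eef_rot: [[0.988, 0.152, 0.002], [0.152, -0.988, -0.002], [0.002, 0.002, -1.0]]
wrist_force: [-0.1, 1.0, -2.5]
grip_width: 0.0182
gripper_force: 58.8
[ 60.86798197   5.36132184 -44.4325482  110.42032646   4.11442807
  65.85129392 -66.37164231]
```

View pics/d1.png

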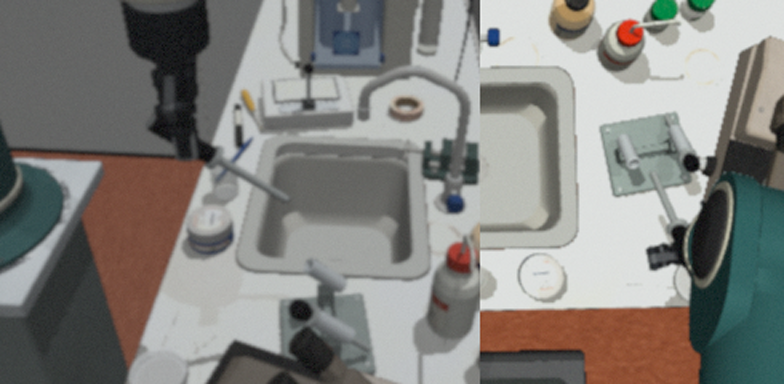

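```bash

python3 steer.py '[{"xyz": [0.0007, -0.0367, 0], "aperture": 0.01}, {"xyz": [0.0007, -0.0367, 0], "aperture": 0.01}, {"xyz": [0.0007, -0.0367, 0], "aperture": 0.01}, {"xyz": [0.0007, -0.0367, 0], "aperture": 0.01}, {"xyz": [0.0007, -0.0367, 0], "aperture": 0.01}]' |head -2
python3 steer.py '[{"xyz": [0.0007, -0.0367, 0], "aperture": 0.01}, {"xyz": [0.0007, -0.0367, 0], "aperture": 0.01}, {"xyz": [0.0007, -0.0367, 0], "aperture": 0.01}, {"xyz": [0.0007, -0.0367, 0], "aperture": 0.01}, {"xyz": [0.0007, -0.0367, 0], "aperture": 0.01}]' |head -2
python3 steer.py '[{"xyz": [0.0007, -0.0367, 0], "aperture": 0.01}, {"xyz": [0.0007, -0.0367, 0], "aperture": 0.01}, {"xyz": [0.0007, -0.0367, 0], "aperture": 0.01}, {"xyz": [0.0007, -0.0367, 0], "twist": -1.7, "aperture": 0.01}, {"aperture": 0.01}]'
python3 - <<'E'
from h import *
import cv2
im=np.hstack([vision.get_image("side")[30:230,150:400],vision.get_image("top")[150:350,130:380]])
cv2.imwrite("pics/m1.png",cv2.resize(im,None,fx=1.6,fy=1.6,interpolation=cv2.INTER_CUBIC))
print(manip.state()['qpos'])
E
```

```text
clock: 11.98
ee_pos: [0.3943, 0.01, 0.2868]
clock: 12.4
ee_pos: [0.3699, 0.1915, 0.2873]
clock: 12.82
ee_pos: [0.3493, 0.3319, 0.2872]
eef_rot: [[0.982, 0.191, -0.004], [0.191, -0.982, 0.003], [-0.003, -0.004, -1.0]]
wrist_force: [-0.3, 0.1, -1.5]
grip_width: 0.0183
gripper_force: 58.9
[  13.83609651   15.76510343  -69.71993395  106.82178011   15.7090834
   68.44015626 -140.4648728 ]
```

View pics/m1.png

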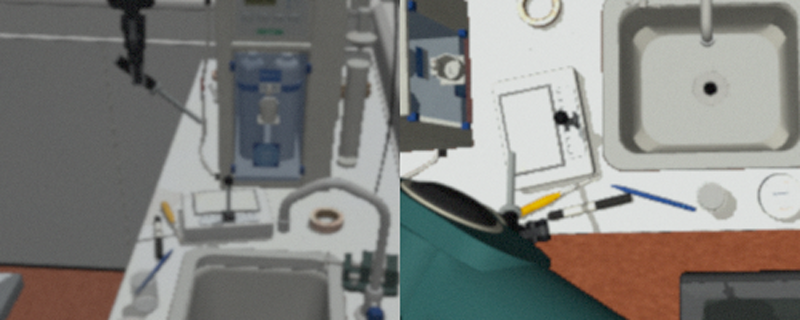

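```bash

python3 steer.py '[{"xyz": [0, 0, 0.03], "aperture": 0.01}, {"xyz": [0, 0, 0.03], "aperture": 0.01}, {"xyz": [0, 0, 0.03], "aperture": 0.01}, {"xyz": [0, 0, 0.03], "aperture": 0.01}, {"xyz": [0, 0, 0.03], "aperture": 0.01}]'
python3 -c "
from h import *
print(manip.state()['qpos'])"
```

```text
clock: 13.33
ee_pos: [0.3533, 0.3238, 0.1362]
eef_rot: [[0.984, 0.177, -0.001], [0.177, -0.984, -0.001], [-0.001, 0.001, -1.0]]
wrist_force: [1.3, 0.5, -0.9]
grip_width: 0.0186
gripper_force: 59.0
[   2.59683632   27.53271126  -59.37856347  116.28308365   29.89775683
   52.92160122 -152.61068992]
```

```bash

python3 steer.py '[{"xyz": [0, 0, 0.01], "aperture": 0.01}, {"xyz": [0, 0, 0.01], "aperture": 0.01}, {"xyz": [0, 0, 0.01], "aperture": 0.01}, {"xyz": [0, 0, 0.01], "aperture": 0.01}]'
python3 -c "
from h import *
print(manip.state()['qpos'])"
```

```text
clock: 13.67
ee_pos: [0.3536, 0.3259, 0.0989]
eef_rot: [[0.984, 0.179, 0.001], [0.179, -0.984, 0.001], [0.001, -0.001, -1.0]]
wrist_force: [-3.3, -0.6, 5.6]
grip_width: 0.0181
gripper_force: 58.3
[  -0.82866681   30.71920368  -55.75047782  117.64332352   33.95573415
   49.12447561 -155.88585184]
```

```bash

python3 steer.py '[{"xyz": [0, 0, 0.008], "twist": -2, "aperture": 0.01}, {"xyz": [0, 0, 0.008], "twist": -2, "aperture": 0.01}, {"xyz": [0, 0, 0.008], "twist": -2, "aperture": 0.01}, {"xyz": [0, 0, 0.008], "twist": -2, "aperture": 0.01}]'
python3 steer.py '[{"xyz": [0, 0, 0.008], "aperture": 0.01}, {"xyz": [0, 0, 0.008], "aperture": 0.01}]'
python3 - <<'E'
from h import *
import cv2
im=np.hstack([vision.get_image("side")[80:230,180:330],vision.get_image("top")[190:340,160:310]])
cv2.imwrite("pics/p1.png",cv2.resize(im,None,fx=2.6,fy=2.6,interpolation=cv2.INTER_CUBIC))
print(manip.state()['qpos'])
E
```

```text
clock: 14.0
ee_pos: [0.3535, 0.3256, 0.0659]
eef_rot: [[0.948, 0.318, 0.0], [0.318, -0.948, 0.0], [0.001, -0.0, -1.0]]
wrist_force: [-1.1, -2.1, 3.2]
grip_width: 0.0181
gripper_force: 58.5
clock: 14.17
ee_pos: [0.353, 0.3259, 0.0494]
eef_rot: [[0.949, 0.315, -0.0], [0.315, -0.949, 0.0], [-0.0, -0.001, -1.0]]
wrist_force: [-1.8, -0.6, 3.5]
grip_width: 0.018
gripper_force: 58.4
[  -3.71330786   35.96112626  -52.59966629  119.00172228   40.99052164
   45.24025884 -153.49766028]
```

View pics/p1.png

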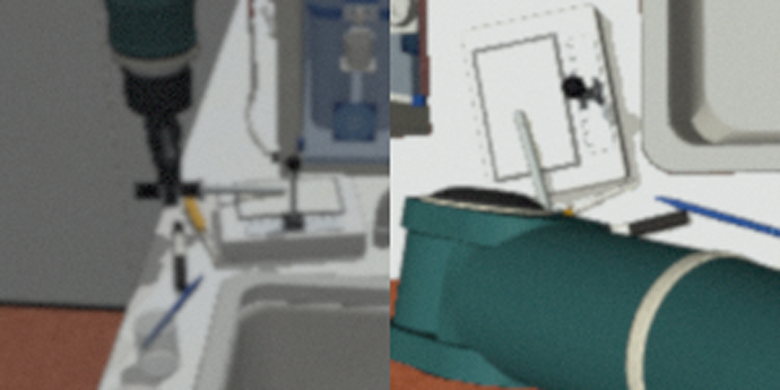

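```bash

python3 steer.py '[{"xyz": [0, 0, 0.007], "aperture": 0.01}, {"xyz": [0, 0, 0.007], "aperture": 0.01}, {"xyz": [0, 0, 0.007], "aperture": 0.01}, {"aperture": 0.01}]'
python3 steer.py '[{"xyz": [0, 0, -0.02], "aperture": 0.01}, {"xyz": [0, 0, -0.03], "aperture": 0.01}, {"xyz": [0, 0, -0.03], "aperture": 0.01}, {"xyz": [0, 0, -0.03], "aperture": 0.01}, {"xyz": [0, 0, -0.03], "aperture": 0.01}]'
python3 -c "
from h import *
print(manip.state()['qpos'])"
```

```text
clock: 14.6
ee_pos: [0.3529, 0.3256, 0.0281]
eef_rot: [[0.949, 0.315, -0.001], [0.315, -0.949, -0.0], [-0.001, 0.0, -1.0]]
wrist_force: [0.4, -1.8, 2.8]
grip_width: 0.0182
gripper_force: 58.7
clock: 15.02
ee_pos: [0.3526, 0.3256, 0.1703]
eef_rot: [[0.949, 0.315, -0.001], [0.315, -0.949, -0.0], [-0.001, -0.0, -1.0]]
wrist_force: [0.4, -0.0, -0.9]
grip_width: 0.0179
gripper_force: 58.7
[   6.29191615   25.64596016  -63.96179761  114.54143133   27.6305497
   56.85037874 -142.87307851]
```

```bash

python3 steer.py '[{"xyz": [0, 0, -0.003], "twist": 4, "aperture": 0.01}, {"twist": 4, "aperture": 0.01}, {"xyz": [0.025, -0.005, 0], "aperture": 0.01}, {"xyz": [0.025, -0.005, 0], "aperture": 0.01}, {"aperture": 0.01}]'
python3 steer.py '[{"aperture": 0.01}, {"aperture": 0.01}]'
python3 - <<'E'
from h import *
import cv2
s=vision.get_image("side");t=vision.get_image("top")
st=manip.state();print(st['qpos'])
R=st["eef_rot"];g=st["ee_pos"]-.018*R[:,2]
for n in("side","top"): print(n,"grip,pred tip,pred shaftmid",proj(n,g),proj(n,g+.142*R[:,0]),proj(n,g+.092*R[:,0]))
def cr(im,x,y): return cv2.resize(im[y:y+100,x:x+100],(400,400),interpolation=cv2.INTER_CUBIC)
cv2.imwrite("pics/f1.png",np.hstack([cr(s,230,70),cr(t,170,190)]))
E
```

```text
clock: 15.43
ee_pos: [0.4041, 0.3451, 0.172]
eef_rot: [[0.984, 0.177, 0.0], [0.177, -0.984, 0.001], [0.001, -0.001, -1.0]]
wrist_force: [0.5, -0.5, -1.7]
grip_width: 0.0182
gripper_force: 58.9
clock: 15.6
ee_pos: [0.3998, 0.3445, 0.1718]
eef_rot: [[0.984, 0.18, -0.001], [0.18, -0.984, -0.0], [-0.001, -0.0, -1.0]]
wrist_force: [-0.3, -1.2, -0.3]
grip_width: 0.0182
gripper_force: 58.9
[   2.29253134   29.30764395  -59.11609016  108.19814743   29.24037789
   59.29202811 -148.8434144 ]
side grip,pred tip,pred shaftmid [257.88185529 112.88173285] [306.83281348 111.09120807] [289.76055201 111.71567607]
top grip,pred tip,pred shaftmid [204.04767272 270.2405757 ] [192.80469138 205.55612305] [196.72482058 228.10987496]
```

View pics/f1.png

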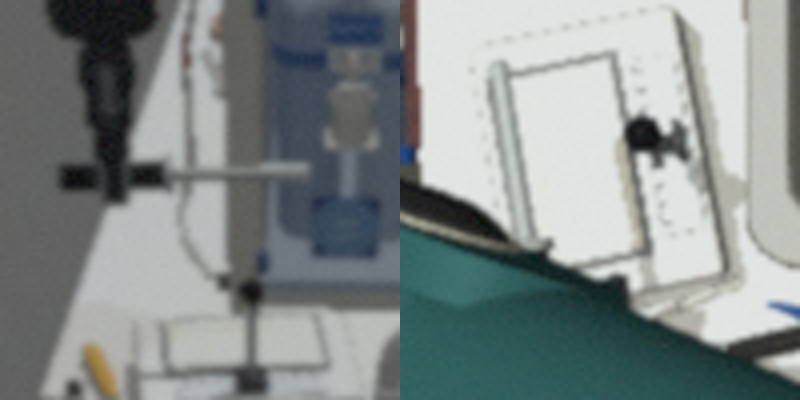

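```bash
python3 -c "
from h import *
s=manip.state();print(abs(s['joint_vel']).max(),s['clock']);print(manip.sign_off())"
```

```text
0.20027028908486721 15.7
the job is handed in; nothing more can be done
None
```

I've handed in the job at 15.7 s, but no verdict came back. By the last pictures, the long probe is held level along the panel, its shaft middle within about 5 mm of the window middle and about 15 cm above it; the lever is upright, and the short probe was still in its sleeve when last seen, just after the draw.

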